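# Feed an egg into the wire egg run and catch it at the front

## Task

Load the washed egg from the small draining rack into the wire egg run: lay it on its side across the two rods in the open bay at the high end and let it go there, so that it rolls down under the wire cover by itself. As it comes out, take it up on the move: with the fingers in front of it go along with it, first at its own pace, then slowing it gradually in one smooth run - no knock, no check at the cover, well slowed by the last 10 cm - to a standstill 2 to 8 cm short of where it rests against the yellow front stop. Then ease it down against the stop without a bump, leave it resting there on both rods, and do not disturb the mug, the tin or the shaker.

Things in the scene. Friction and masses are not known exactly. Their poses are not given: they have to be found in the camera images.
- egg: brown hen's egg, 64 mm long (along its y axis), 48 mm wide, the same at both ends (an ellipsoid); origin at its centre; about 62 g (40 to 90). It starts lying on its side in the draining rack, long axis along that rack's y. It may be gripped to carry it, but in the catching end over 6 N between fingers and egg is a knock or a pinch
- run: fixed white wire egg run, one lane, 580 mm long, 95 mm wide (120 at the feet), 160 mm high; origin on the counter under its middle, x runs downhill along the lane, y across, z up. Two round rods (6 mm thick, at y = -16 and +16 mm, axes at z = 75 mm - 0.0594 x) slope down 3.4 degrees and carry the egg lying across them: its centre is then at z = 99 mm - 0.0594 x
- run_load (a point): where the egg's centre is when it lies in the middle of the open loading bay, run x = -210 mm, y = 0; axes as the run's. The bay is open above from the back wires (x = -282 mm, 37 mm above the rod axes) to the cover (x = -140 mm). A side wire runs along each side of the whole lane, inner face at y = -37 and +37 mm, top 17 mm above the rod axes
- run_cover_in (a point): egg centre height at the start of the wire cover, run x = -140 mm, y = 0; axes as the run's. The cover reaches from here to x = +30 mm: posts at y = -42 and +42 mm, lengthwise wires above the lane up to 67 mm above the rod axes (the egg passes 14 mm below them, no finger fits between), and a wire on each side
- run_cover_out (a point): egg centre height at the end of the wire cover, run x = +30 mm, y = 0; axes as the run's. Let go in the bay, the egg rolls off at once and keeps to the middle by itself, at first gaining about 0.2 m/s each second, then less and less: 0.13 to 0.18 m/s after 1 s, out here 1.6 to 2.1 s after letting go at 0.15 to 0.22 m/s, 0.25 m/s at most. Friction and mass vary this
- run_rest (a point): where the egg's centre is when it lies on the rods against the front stop, run x = 268 mm, y = 0; axes as the run's. The catching end is open above from the cover to the front stop, a yellow sleeved bar 8 mm thick across the lane at x = 290 mm, top 12 mm above the rod axes; nothing stands beyond it. Over 0.12 m/s in the last 10 mm is a bump
- drainer: fixed small wire draining rack on a blue tray, 190 x 170 mm; origin on the counter under its middle. Its round bars (8 mm thick, 30 mm apart, tops 34 mm above the counter) run along its y; the egg lies between the two middle ones, its centre 54 mm above the counter, within 12 mm along y of the origin
- mug: blue mug, 80 mm across, 95 mm high, standing beyond the run; origin at the centre of its foot; leave alone
- tin: food tin with orange label, 72 mm across, 85 mm high, standing beyond the run; origin at the centre of its foot; leave alone
- shaker: amber glass shaker with black cap, 48 mm across, 100 mm high, standing beyond the run; origin at the centre of its foot; leave alone

How it is judged:
By the outcome, as a careful person would: the job done as asked, in the order asked, and still so for the second after the job is handed in, with the robot touching nothing.
It also fails if it takes over 54 s, if anything falls off the work surface, if the arm or the gripper's body presses on something with over 40 N, if the wrist force passes 120 N, or if a joint passes its speed limit or range.

## Robot

A 6-joint arm with a two-finger parallel gripper is mounted at the origin on the work surface. World frame = base frame: x ahead of the robot, y to its left, z up, the work surface at z = 0. Lengths are in m, angles in rad, forces in N, time in s.
With the tool pointing down it reaches from about 0.375 to 0.9 m from the base axis. Payload 3.1 kg.
Tool frame: the origin (TCP) lies midway between the tips of the shut fingers; the grasp point (between the pads) lies 19 mm behind it (manip.pinch_z is the distance from the TCP to the grasp point, in m); z points along the fingers, y is the line along which they close (so a half turn about z gives the same grasp; the last joint's range is limited). The gripper opens to 85 mm and grips with 20 to 120 N. Pads are 22 mm wide; open, the fingers measure 114 mm over their backs; the gripper's body (76 mm by 85 mm) begins 54 mm behind the grasp point. The pads swing forward as they close: fully open they stand 13 mm farther back than shut.
Start: joints at [-0.178, 0.527, 1.433, -0, 1.181, -0.178], TCP at [0.625, 0, 0.231] pointing down, gripper open.
Joint ranges: [-3.08, 3.08], [-0.75, 2.2], [0.22, 2.44], [-1.43, 4.57], [0, 2.65], [-2.85, 2.85]. Speed limits (rad/s): [2.79, 2.79, 3.14, 3.14, 3.14, 3.14].

## Interface

Orientations are given as a unit quaternion [x, y, z, w].
In Python, from station import manip, viewer, ticket gives the robot as it stands.
- The arm moves only by the shell command python3 -m creep 'ROWS' [FORCE]. ROWS is JSON, a list of rows, each an object with "slide": the shift along the tool's x, y, z in cm, a list of three; "angular": the turn, a rotation vector about the tool's x, y, z in rad, a list of three; "claw": the opening, from -1 (shut) to 1 (fully open). A call has 1 to 10 rows; each row shifts and turns the commanded pose from where the row before left it, along the tool's axes as they then stand; what a row does not reach is not made up. A row lasts 1/12 s, in which the tool goes at most 41.7 mm and 7.16 degrees, less where a joint would pass 70% of its speed; a pose out of reach is approached as far as the arm can. A call with a gripper value outside its range is refused whole. The fingers move at their own pace and stop on an object; FORCE is the grip in N (left out, the last holds). Time passes only in rows, so rows that do not move let the fingers close. It gives the time, the measured TCP pose, the force, the opening and the grip force at its end, in the units of the state.
- manip.sense(): the state, without advancing time (a new reading comes with each control period).
- viewer.snapshot(name): name is "scene" or "side" or "wrist"; returns the picture (400x640x3 uint8, blue, green, red); there is no depth.
- viewer.calibration(name): a dict with "fov_y" (degrees; the focal length in pixels is half the picture's height over the tangent of half this angle, whatever the lens; pixels are square), "cx", "cy" (the principal point, pixels), "T" (4x4, takes a point from camera to world coordinates); the wrist camera has in their place "tool_from_camera" (4x4, takes a point from camera to tool coordinates, whose origin is the TCP and whose axes are the flange's). Camera axes: x right, y up, looking along -z (the intrinsics and any distortion apply to the point x, -y, -z); pixel columns grow to the right and rows downward; lengths in m; the calibration is good to about 2 mm. A picture is of the moment at which its call begins: read the wrist's pose just before it. calibration takes no time and is no camera call.
- ticket.sign_off(): hands the job in; it is judged then, once.
The state is a dict: "t": time; "q": joint angles; "qd": joint speeds; "tau": joint torques, N m; "tcp_pos": TCP position; "tool_rot": TCP orientation; "force": force on the tool from outside, world axes, zero at the start; "ft_torque": the same for the moment, N m; "finger_gap": opening from 0.0 (shut) to 1.0 (fully open); "gripper_force": force on a finger pad.
Only numpy, scipy, OpenCV 4.12 (cv2) and the standard library are available. Lean on these libraries where they do the work, as an engineer would, in place of code of your own. Each camera call takes 0.05 s, during which the arm holds its last target. There are 200 camera calls.

## Working session

There is one attempt and no reset: what is moved stays moved. The work goes in short steps, Python scripts to look and compute and a shell command to move; the robot and the scene stay as the last step left them, time stands still between calls to the robot, and variables do not carry over. Pictures are saved under pics/ and viewed, at most 10 in all, crops included, and the job is handed in when it is done.

```bash
ls; mkdir -p pics
python3 - <<'E'
from station import manip, viewer
import cv2,numpy as np
print(manip.sense()); 
for n in ("scene","side","wrist"):
    c=viewer.calibration(n); print(n,c)
a=viewer.snapshot("scene");b=viewer.snapshot("side");w=viewer.snapshot("wrist")
for n,i in zip("abw",(a,b,w)): cv2.imwrite(f"pics/{n}.png",i)
E
```

```text
pics
{'t': 0.0, 'q': array([-1.78504082e-01,  5.28484198e-01,  1.43389340e+00, -3.97695609e-05,
        1.18138258e+00, -1.78483555e-01]), 'qd': array([ 0.00078283,  0.00159329,  0.00079816, -0.0005273 ,  0.00016418,
       -0.00078558]), 'tau': array([ 2.50220628e-04, -4.42344439e+01, -1.78024775e+01, -2.06930472e-04,
        8.36740597e-03,  2.24214921e-05]), 'tcp_pos': array([6.24291027e-01, 1.43736326e-04, 2.30325364e-01]), 'tool_rot': array([ 7.07108271e-01,  7.07104460e-01, -6.33201896e-04, -8.79732037e-04]), 'force': array([-0.43461695, -0.7796829 ,  0.1123895 ]), 'ft_torque': array([ 0.02449186, -0.03322981,  0.00250421]), 'gripper_force': 0.0, 'finger_gap': 0.9978621262153496}
scene {'fov_y': 55.12280924770072, 'cx': 318.37407695990487, 'cy': 199.9684504905781, 'T': array([[ 8.81137548e-01, -3.55261416e-01,  3.12067218e-01,
         9.16574795e-01],
       [ 4.72859869e-01,  6.62571057e-01, -5.80864131e-01,
        -4.98169102e-01],
       [-4.08092780e-04,  6.59385260e-01,  7.51805103e-01,
         7.76599395e-01],
       [ 0.00000000e+00,  0.00000000e+00,  0.00000000e+00,
         1.00000000e+00]])}
side {'fov_y': 49.17933292797261, 'cx': 312.543671170464, 'cy': 193.05053433384967, 'T': array([[-0.96145704,  0.14364074, -0.23445193,  0.37089182],
       [-0.27481549, -0.4748438 ,  0.83606209,  0.9109032 ],
       [ 0.00876454,  0.8682688 ,  0.49601661,  0.63283861],
       [ 0.        ,  0.        ,  0.        ,  1.        ]])}
wrist {'fov_y': 68.288132076668, 'cx': 315.2852967762054, 'cy': 200.19226907641598, 'tool_from_camera': array([[-8.13994293e-04,  9.46765262e-01,  3.21923712e-01,
         8.28588983e-02],
       [ 9.99999661e-01,  8.11573932e-04,  1.41723051e-04,
         2.37382929e-04],
       [-1.27086431e-04,  3.21923718e-01, -9.46765601e-01,
        -1.42294559e-01],
       [ 0.00000000e+00,  0.00000000e+00,  0.00000000e+00,
         1.00000000e+00]])}
```

View pics/a.png

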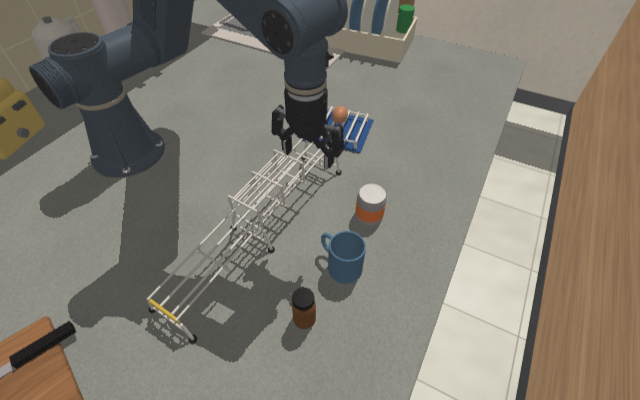

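View pics/b.png

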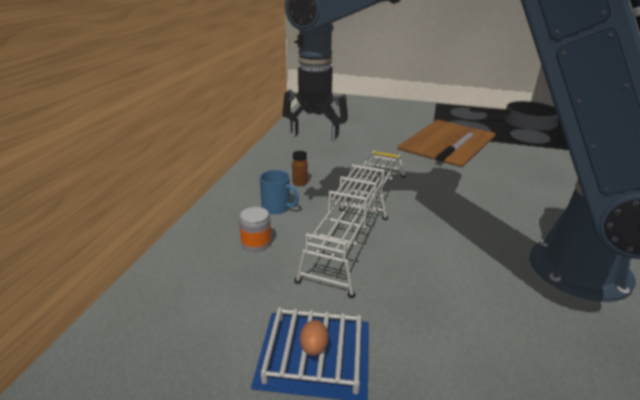

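Scene: run from the high end (≈310,150) to the yellow stop (≈165,310), egg at (340,115). Side: egg (314,338) on the blue tray, the run's high-end feet at (298,281) and (351,293), stop at (386,155).

```bash
cat > h.py <<'E'
import numpy as np,cv2
from station import manip,viewer
from scipy.spatial.transform import Rotation as R
def cam(n,s=None):
    c=viewer.calibration(n)
    if n=="wrist":
        T=np.eye(4);T[:3,:3]=R.from_quat(s["tool_rot"]).as_matrix();T[:3,3]=s["tcp_pos"];c["T"]=T@c["tool_from_camera"]
    c["f"]=200/np.tan(np.radians(c["fov_y"]/2));return c
def ray(c,u,v):
    d=c["T"][:3,:3]@np.array([(u-c["cx"])/c["f"],-(v-c["cy"])/c["f"],-1]);return c["T"][:3,3],d/np.linalg.norm(d)
def onz(c,u,v,z):
    o,d=ray(c,u,v);return o+d*(z-o[2])/d[2]
def tri(*rs):
    A=sum(np.eye(3)-np.outer(d,d) for o,d in rs);b=sum((np.eye(3)-np.outer(d,d))@o for o,d in rs);return np.linalg.solve(A,b)
def proj(c,p):
    q=np.linalg.inv(c["T"])@np.r_[p,1];return np.array([c["cx"]-c["f"]*q[0]/q[2],c["cy"]+c["f"]*q[1]/q[2]])
def blob(i,lo,hi,box=None):
    m=cv2.inRange(cv2.cvtColor(i,cv2.COLOR_BGR2HSV),lo,hi)
    if box: k=np.zeros_like(m);x0,y0,x1,y1=box;k[y0:y1,x0:x1]=1;m=m*k
    n,l,st,ce=cv2.connectedComponentsWithStats(m);j=1+np.argmax(st[1:,4]);return ce[j],st[j]
E
python3 - <<'E'
from h import *
a=cv2.imread("pics/a.png");b=cv2.imread("pics/b.png");A=cam("scene");B=cam("side")
ya=blob(a,(20,120,120),(35,255,255),(120,270,230,350));yb=blob(b,(20,100,100),(38,255,255),(350,140,420,170))
print(ya,yb);print("stop",tri(ray(A,*ya[0]),ray(B,*yb[0])),onz(A,*ya[0],.0578),onz(B,*yb[0],.0578))
ea=blob(a,(3,80,60),(18,255,255),(325,100,355,130));eb=blob(b,(3,80,60),(18,255,255),(290,310,340,365))
print(ea,eb);print("egg",tri(ray(A,*ea[0]),ray(B,*eb[0])),onz(A,*ea[0],.054),onz(B,*eb[0],.054))
ta=blob(a,(100,120,40),(125,255,255),(310,100,390,160));tb=blob(b,(100,120,40),(125,255,255),(240,300,390,400))
print(ta,tb)
c1=cv2.resize(a[120:350,130:360],None,fx=2.6,fy=2.6,interpolation=cv2.INTER_CUBIC)
c2=cv2.resize(b[140:400,230:420],None,fx=2.3,fy=2.3,interpolation=cv2.INTER_CUBIC)
cv2.imwrite("pics/c1.png",c1);cv2.imwrite("pics/c2.png",c2)
E
```

```text
(array([161.78461538, 309.03846154]), array([149, 299,  27,  22, 130], dtype=int32)) (array([385.64705882, 154.02941176]), array([374, 152,  23,   6,  68], dtype=int32))
stop [ 0.4869181  -0.34730879  0.06633148] [ 0.47961291 -0.34585552  0.0578    ] [ 0.4901066  -0.36378334  0.0578    ]
(array([339.68137255, 113.96078431]), array([333, 106,  15,  17, 204], dtype=int32)) (array([313.86956522, 337.30570652]), array([301, 320,  27,  35, 736], dtype=int32))
egg [0.50664772 0.40713462 0.05351295] [0.50633516 0.40637884 0.054     ] [0.50708008 0.40781527 0.054     ]
(array([359.35521236, 138.18146718]), array([344, 119,  29,  34, 259], dtype=int32)) (array([315.91988822, 376.88448999]), array([ 252,  314,  116,   86, 2147], dtype=int32))
```

View pics/c1.png

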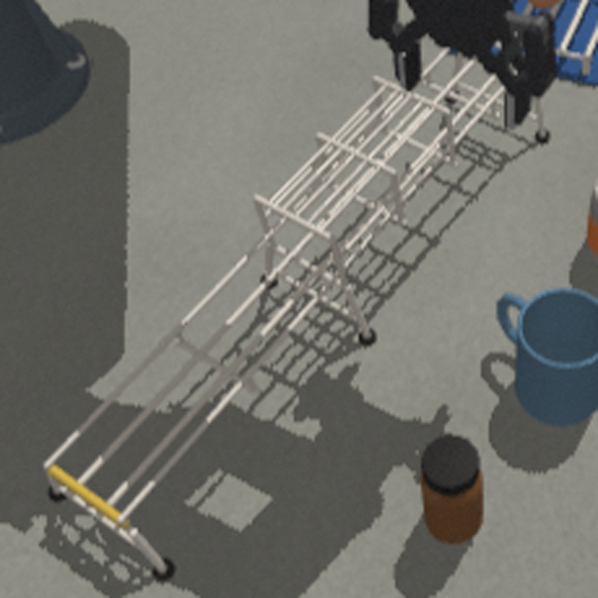

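View pics/c2.png

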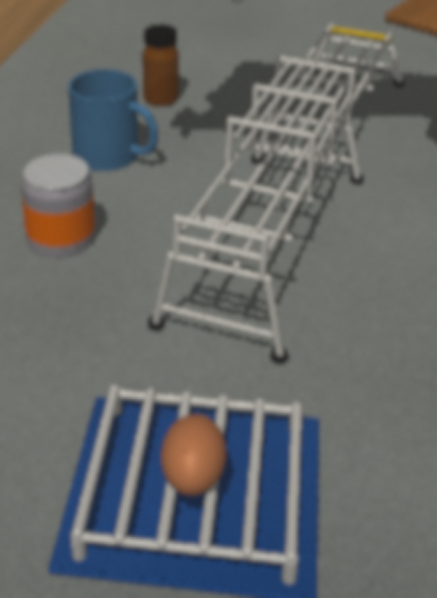

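c1: feet low end (57,492),(164,569), mid (268,281),(366,337), high (542,136); cover exit frame (258,198)-(333,235). c2: high feet (157,322),(279,355), mid (257,154),(358,178), egg (194,455).

Run:
```python
from h import *
A=cam("scene");B=cam("side")
fa=lambda u,v,z=.005:onz(A,130+u/2.6,120+v/2.6,z)
fb=lambda u,v,z=.005:onz(B,230+u/2.3,140+v/2.3,z)
for n,p in dict(lowL=fa(57,492),lowR=fa(164,569),midLa=fa(268,281),midRa=fa(366,337),hiRa=fa(542,136),hi1b=fb(157,322),hi2b=fb(279,355),midb=fb(257,154),mid2b=fb(358,178),lowb=fb(399,82)).items(): print(n,p.round(4))
# cover out frame ends, z= 75-.0594*30+67
print(fa(258,198,.140),fa(333,235,.140), fb(283,60,.140),fb(353,71,.140))
print("stop ends",fa(50,470,.06),fa(128,522,.06))
# back wire top: z = 75+16.75+37
print("back",fb(178,217,.129),fb(270,237,.129))
# drainer bar ends
for p in [(150,393),(186,397),(222,401),(260,404),(164,543),(208,548)]: print(fb(*p,.03).round(4))
```

```text
lowL [ 0.4292 -0.345   0.005 ]
lowR [ 0.5494 -0.3532  0.005 ]
midLa [ 0.4516 -0.0864  0.005 ]
midRa [ 0.5705 -0.0961  0.005 ]
hiRa [0.5972 0.2178 0.005 ]
hi1b [0.5936 0.2234 0.005 ]
hi2b [0.4754 0.2345 0.005 ]
midb [ 0.5697 -0.0965  0.005 ]
mid2b [ 0.4468 -0.0785  0.005 ]
lowb [ 0.4257 -0.3351  0.005 ]
[ 0.47182409 -0.09026396  0.14      ] [ 0.55176746 -0.09416826  0.14      ] [ 0.54298984 -0.0832003   0.14      ] [ 0.46463271 -0.0788322   0.14      ]
stop ends [ 0.44594313 -0.34490817  0.06      ] [ 0.52820559 -0.34858923  0.06      ]
back [0.57325342 0.22424478 0.129     ] [0.49066656 0.22996093 0.129     ]
[0.5639 0.3355 0.03  ]
[0.5343 0.3315 0.03  ]
[0.505  0.3274 0.03  ]
[0.4745 0.3219 0.03  ]
[0.5104 0.4691 0.03  ]
[0.4799 0.4644 0.03  ]
```

```bash
python3 -m creep '[{"slide":[-3.6,-1.85,-0.4],"angular":[0,0,0],"claw":1},{"slide":[-3.6,-1.85,-0.4],"angular":[0,0,0],"claw":1},{"slide":[-3.6,-1.85,-0.4],"angular":[0,0,0],"claw":1},{"slide":[-3.6,-1.85,-0.4],"angular":[0,0,0],"claw":1},{"slide":[-3.6,-1.85,-0.4],"angular":[0,0,0],"claw":1},{"slide":[-3.6,-1.85,-0.4],"angular":[0,0,0],"claw":1},{"slide":[-3.6,-1.85,-0.4],"angular":[0,0,0],"claw":1}]' 30
python3 -c "
from h import *
print(manip.sense()['tcp_pos'],manip.sense()['qd'])"
python3 -m creep '[{"slide":[0,0,0],"angular":[0,0,0],"claw":1},{"slide":[0,0,0],"angular":[0,0,0],"claw":1}]'
python3 - <<'E'
from h import *
s=manip.sense();i=viewer.snapshot("wrist");cv2.imwrite("pics/w1.png",i);np.save("w1.npy",s,allow_pickle=True);print(s["tcp_pos"],s["qd"])
E
python3 -m creep '[{"slide":[3.7,0.3,0],"angular":[0,0,0],"claw":1},{"slide":[3.7,0.3,0],"angular":[0,0,0],"claw":1},{"slide":[3.7,0.3,0],"angular":[0,0,0],"claw":1},{"slide":[3.7,0.3,0],"angular":[0,0,0],"claw":1},{"slide":[3.7,0.3,0],"angular":[0,0,0],"claw":1},{"slide":[3.7,0.3,0],"angular":[0,0,0],"claw":1},{"slide":[3.7,0.3,0],"angular":[0,0,0],"claw":1},{"slide":[3.7,0.3,0],"angular":[0,0,0],"claw":1},{"slide":[3.7,0.3,0],"angular":[0,0,0],"claw":1},{"slide":[3.7,0.3,0],"angular":[0,0,0],"claw":1}]'
python3 -m creep '[{"slide":[2,0.2,0],"angular":[0,0,0],"claw":1},{"slide":[0,0,0],"angular":[0,0,0],"claw":1},{"slide":[0,0,0],"angular":[0,0,0],"claw":1}]'
python3 - <<'E'
from h import *
s=manip.sense();i=viewer.snapshot("wrist");cv2.imwrite("pics/w2.png",i);np.save("w2.npy",s,allow_pickle=True);print(s["t"],s["tcp_pos"],s["qd"])
E
```

```text
t: 0.73
tcp_pos: [0.4942, -0.2533, 0.2593]
tool_rot: [0.707, 0.707, -0.0, -0.0]
force: [0.5, 0.1, -0.0]
finger_gap: 1.002
gripper_force: 0.0
[ 0.49415677 -0.25328403  0.25930629] [-0.88036421 -0.07417129 -0.02925539  0.00140936  0.08694443 -0.86956554]
t: 0.9
tcp_pos: [0.4946, -0.254, 0.2594]
tool_rot: [0.709, 0.705, 0.0, 0.0]
force: [0.7, 0.4, 1.2]
finger_gap: 1.002
gripper_force: 0.0
[ 0.49455219 -0.25404245  0.25936439] [0.06077735 0.00436607 0.01479738 0.01682184 0.00772637 0.0067522 ]
t: 1.78
tcp_pos: [0.5244, 0.1221, 0.259]
tool_rot: [0.706, 0.708, -0.0, -0.001]
force: [0.3, -0.7, 0.5]
finger_gap: 1.0
gripper_force: 0.0
t: 2.03
tcp_pos: [0.5264, 0.1408, 0.2589]
tool_rot: [0.705, 0.709, -0.0, -0.0]
force: [0.1, -0.4, -0.4]
finger_gap: 1.002
gripper_force: 0.0
2.0333 [0.52640972 0.14081043 0.25885688] [-0.05249958 -0.00477115  0.00909067 -0.01261694 -0.00033642 -0.00385947]
```

View pics/w1.png

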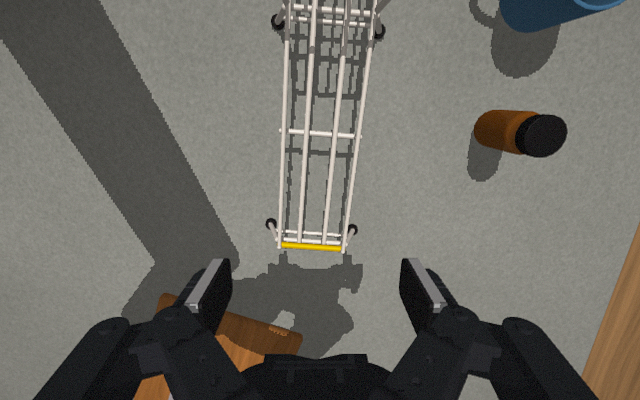

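View pics/w2.png

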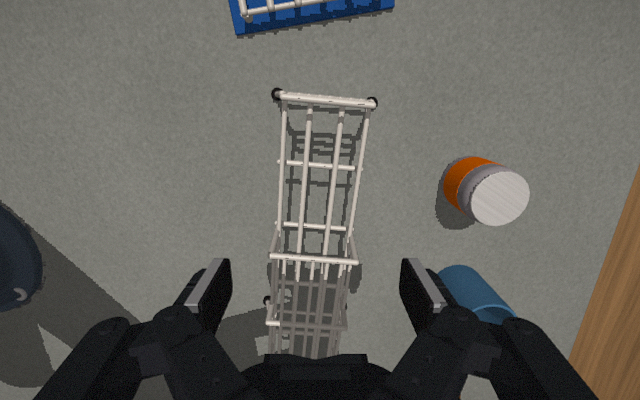

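w1: yellow stop (281–342, 247), lane rods between, feet (270,224),(352,229). w2: bay rods (309,108)→(303,255) and (341,108)→(331,255), back wire at row ≈100, cover start at row ≈258.

Run:
```python
from h import *
out=[]
for n,rows in (("w1",(160,180,200,220)),("w2",(125,140,180,195,210))):
    i=cv2.imread(f"pics/{n}.png");s=np.load(n+".npy",allow_pickle=True).item();C=cam("wrist",s)
    g=cv2.cvtColor(i,cv2.COLOR_BGR2GRAY)
    for v in rows:
        m=(g[v,272:375]>175).astype(int);e=np.flatnonzero(np.diff(np.r_[0,m,0]))
        segs=[(a+272,b+271) for a,b in zip(e[::2],e[1::2])];print(n,v,segs)
    if n=="w1":
        c,st=blob(i,(20,120,100),(35,255,255),(260,230,360,260));print(c,st,"stop",onz(C,*c,.0618), onz(C,st[0],c[1],.0618),onz(C,st[0]+st[2],c[1],.0618))
        for p in [(271,224),(352,229),(279,22),(379,31)]: print(onz(C,*p,.005).round(4))
    else:
        for p in [(277,95),(372,103)]: print(onz(C,*p,.005).round(4))
        print("cover in",onz(C,271,256,.150),onz(C,357,261,.150),"back",onz(C,282,97,.129),onz(C,373,104,.129))
```

```text
w1 160 [(np.int64(281), np.int64(283)), (np.int64(302), np.int64(305)), (np.int64(330), np.int64(333)), (np.int64(353), np.int64(356))]
w1 180 [(np.int64(280), np.int64(282)), (np.int64(301), np.int64(304)), (np.int64(328), np.int64(331)), (np.int64(351), np.int64(353))]
w1 200 [(np.int64(279), np.int64(281)), (np.int64(300), np.int64(303)), (np.int64(326), np.int64(329)), (np.int64(348), np.int64(351))]
w1 220 [(np.int64(279), np.int64(281)), (np.int64(299), np.int64(301)), (np.int64(324), np.int64(327)), (np.int64(346), np.int64(348))]
[310.61185984 246.22641509] [281 241  61  11 371] stop [ 0.48827792 -0.34919085  0.0618    ] [ 0.45021742 -0.34896981  0.0618    ] [ 0.52862521 -0.34942516  0.0618    ]
[ 0.4297 -0.3424  0.005 ]
[ 0.5483 -0.3511  0.005 ]
[ 0.453 -0.084  0.005]
[ 0.5715 -0.094   0.005 ]
w2 125 [(np.int64(282), np.int64(284)), (np.int64(307), np.int64(309)), (np.int64(339), np.int64(341)), (np.int64(365), np.int64(367))]
w2 140 [(np.int64(281), np.int64(283)), (np.int64(306), np.int64(308)), (np.int64(337), np.int64(339)), (np.int64(363), np.int64(364))]
w2 180 [(np.int64(280), np.int64(281)), (np.int64(303), np.int64(305)), (np.int64(332), np.int64(334)), (np.int64(357), np.int64(358))]
w2 195 [(np.int64(279), np.int64(280)), (np.int64(302), np.int64(304)), (np.int64(330), np.int64(332)), (np.int64(354), np.int64(356))]
w2 210 [(np.int64(278), np.int64(280)), (np.int64(301), np.int64(302)), (np.int64(329), np.int64(331)), (np.int64(352), np.int64(354))]
[0.4775 0.2293 0.005 ]
[0.5983 0.2202 0.005 ]
cover in [0.48417837 0.08135228 0.15      ] [0.56713312 0.07633873 0.15      ] back [0.49705438 0.22591366 0.129     ] [0.57670369 0.22049661 0.129     ]
```

```bash
python3 - <<'E'
from h import *
P=[]
O=np.array([.5134,-.0595]);d=np.array([-.0853,-.9964])
D={"w1":{160:(302,305,330,333),180:(301,304,328,331),200:(300,303,326,329),220:(299,301,324,327)},"w2":{125:(307,309,339,341),140:(306,308,337,339),180:(303,305,332,334),195:(302,304,330,332),210:(301,302,329,331)}}
for n,r in D.items():
    C=cam("wrist",np.load(n+".npy",allow_pickle=True).item())
    for v,(a,b,c,e) in r.items():
        z=.075
        for k in range(5):
            p=onz(C,(a+b)/2,v,z);q=onz(C,(c+e)/2,v,z);m=(p+q)/2;z=.075-.0594*((m[:2]-O)@d)
        P.append(m);print(n,v,m.round(4),np.linalg.norm(p-q).round(4))
P=np.array(P);k=np.polyfit(P[:,1],P[:,0],1);print(k,"x at y=-.0595",np.polyval(k,-.0595))
E
python3 -m creep '[{"slide":[3.8,-0.28,0.8],"angular":[0,0,0],"claw":1},{"slide":[3.8,-0.28,0.8],"angular":[0,0,0],"claw":1},{"slide":[3.8,-0.28,0.8],"angular":[0,0,0],"claw":1},{"slide":[3.8,-0.28,0.8],"angular":[0,0,0],"claw":1},{"slide":[3.8,-0.28,0.8],"angular":[0,0,0],"claw":1},{"slide":[3.8,-0.28,0.8],"angular":[0,0,0],"claw":1},{"slide":[3.8,-0.28,0.8],"angular":[0,0,0],"claw":1}]'
python3 -m creep '[{"slide":[0,0,0],"angular":[0,0,0.116],"claw":1},{"slide":[0,0,0],"angular":[0,0,0.116],"claw":1},{"slide":[0,0,0],"angular":[0,0,0.116],"claw":1},{"slide":[0,0,0],"angular":[0,0,0.116],"claw":1},{"slide":[0,0,0],"angular":[0,0,0.116],"claw":1},{"slide":[0,0,0],"angular":[0,0,0.116],"claw":1},{"slide":[0,0,0],"angular":[0,0,0.116],"claw":1},{"slide":[0,0,0],"angular":[0,0,0.116],"claw":1},{"slide":[0,0,0],"angular":[0,0,0.116],"claw":1},{"slide":[0,0,0],"angular":[0,0,0.116],"claw":1}]'
python3 -m creep '[{"slide":[0,0,0],"angular":[0,0,0.116],"claw":1},{"slide":[0,0,0],"angular":[0,0,0.116],"claw":1},{"slide":[0,0,0],"angular":[0,0,0],"claw":1},{"slide":[0,0,0],"angular":[0,0,0],"claw":1}]'
python3 - <<'E'
from h import *
s=manip.sense();i=viewer.snapshot("wrist");cv2.imwrite("pics/w3.png",i);C=cam("wrist",s)
print(s["t"],s["tcp_pos"],R.from_quat(s["tool_rot"]).as_matrix().round(3))
m=cv2.inRange(cv2.cvtColor(i,cv2.COLOR_BGR2HSV),(3,80,40),(20,255,255))
cs=cv2.findContours(m,0,1)[0];c=max(cs,key=cv2.contourArea);e=cv2.fitEllipse(c);print(cv2.contourArea(c),e,onz(C,*e[0],.054))
E
```

```text
w1 160 [ 0.4975 -0.2368  0.0644] 0.0323
w1 180 [ 0.4956 -0.2611  0.063 ] 0.032
w1 200 [ 0.4937 -0.2866  0.0615] 0.0317
w1 220 [ 0.4913 -0.3136  0.0598] 0.0319
w2 125 [0.5351 0.1994 0.0904] 0.0328
w2 140 [0.5337 0.1841 0.0895] 0.0324
w2 180 [0.5299 0.1403 0.0869] 0.0319
w2 195 [0.5284 0.1226 0.0859] 0.0314
w2 210 [0.5271 0.1042 0.0848] 0.0327
[0.08550786 0.51800944] x at y=-.0595 0.5129217197258289
t: 2.67
tcp_pos: [0.5078, 0.4045, 0.2027]
tool_rot: [0.708, 0.707, -0.0, 0.0]
force: [0.3, -0.3, -0.3]
finger_gap: 0.994
gripper_force: 0.0
t: 3.5
tcp_pos: [0.5082, 0.4027, 0.203]
tool_rot: [0.98, 0.2, -0.0, 0.0]
force: [-0.4, 0.8, -0.5]
finger_gap: 0.999
gripper_force: 0.0
t: 3.83
tcp_pos: [0.5082, 0.4031, 0.2031]
tool_rot: [0.996, 0.09, -0.0, 0.0]
force: [-0.0, 0.3, 0.0]
finger_gap: 1.002
gripper_force: 0.0
3.8333 [0.50816524 0.40306154 0.2031236 ] [[ 0.984  0.18  -0.   ]
 [ 0.18  -0.984 -0.   ]
 [-0.001  0.    -1.   ]]
2174.0 ((313.150634765625, 184.3446807861328), (45.331520080566406, 61.113616943359375), 90.97933197021484) [0.50891803 0.40532847 0.054     ]
```

View pics/w3.png

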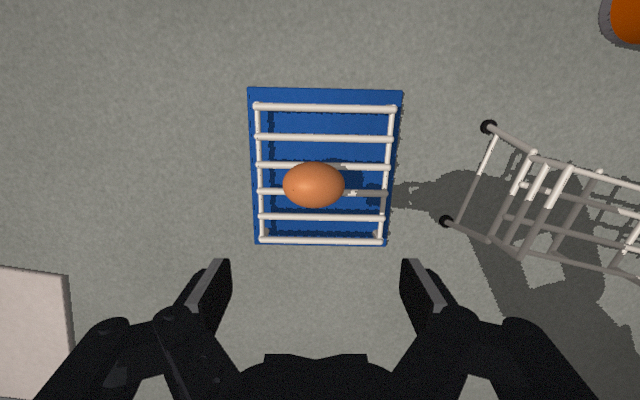

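w3: the egg (313,184) lies with its long axis along the finger line (1° off); run feet at (488,126),(446,221).

```bash
python3 -m creep '[{"slide":[0,-0.3,3],"angular":[0,0,0],"claw":1},{"slide":[0,0,4],"angular":[0,0,0],"claw":1},{"slide":[0,0,4],"angular":[0,0,0],"claw":1},{"slide":[0,0,3],"angular":[0,0,0],"claw":1},{"slide":[0,0,2],"angular":[0,0,0],"claw":1},{"slide":[0,0,0],"angular":[0,0,0],"claw":1}]' 20
python3 -m creep '[{"slide":[0,0,0],"angular":[0,0,0],"claw":-1},{"slide":[0,0,0],"angular":[0,0,0],"claw":-1},{"slide":[0,0,0],"angular":[0,0,0],"claw":-1},{"slide":[0,0,0],"angular":[0,0,0],"claw":-1},{"slide":[0,0,0],"angular":[0,0,0],"claw":-1},{"slide":[0,0,0],"angular":[0,0,0],"claw":-1}]' 20
python3 -m creep '[{"slide":[0,0,-1.5],"angular":[0,0,0],"claw":-1},{"slide":[0,0,-4],"angular":[0,0,0],"claw":-1},{"slide":[0,0,-4],"angular":[0,0,0],"claw":-1},{"slide":[0,0,-4],"angular":[0,0,0],"claw":-1},{"slide":[0,0,-2.5],"angular":[0,0,0],"claw":-1},{"slide":[0,0,0],"angular":[0,0,0],"claw":-1}]'
python3 - <<'E'
from h import *
s=manip.sense();i=viewer.snapshot("wrist");cv2.imwrite("pics/w4.png",i);print(s["tcp_pos"])
E
```

```text
t: 4.38
tcp_pos: [0.5041, 0.4047, 0.0381]
tool_rot: [0.996, 0.09, -0.005, 0.002]
force: [-0.0, -0.4, 0.6]
finger_gap: 1.002
gripper_force: 0.0
t: 4.88
tcp_pos: [0.5085, 0.4076, 0.045]
tool_rot: [0.996, 0.089, 0.002, -0.001]
force: [0.7, 0.1, 2.3]
finger_gap: 0.731
gripper_force: 22.3
t: 5.38
tcp_pos: [0.5109, 0.4091, 0.2111]
tool_rot: [0.996, 0.089, 0.007, -0.003]
force: [0.4, 0.8, -0.2]
finger_gap: 0.727
gripper_force: 22.6
[0.51088275 0.40914604 0.21110999]
```

View pics/w4.png

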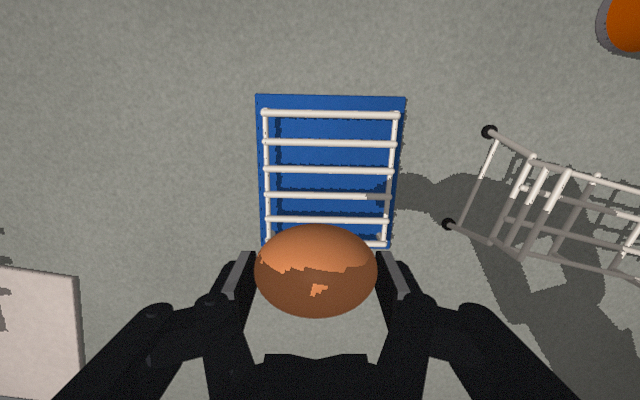

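w4: egg held level between pads, centre ≈(316,270), about 10 mm above the TCP.

```bash
python3 -m creep '[{"slide":[0,0,0],"angular":[0,0,-0.119],"claw":-1},{"slide":[0,0,0],"angular":[0,0,-0.119],"claw":-1},{"slide":[0,0,0],"angular":[0,0,-0.119],"claw":-1},{"slide":[0,0,0],"angular":[0,0,-0.119],"claw":-1},{"slide":[0,0,0],"angular":[0,0,-0.119],"claw":-1},{"slide":[0,0,0],"angular":[0,0,-0.119],"claw":-1},{"slide":[0,0,0],"angular":[0,0,-0.119],"claw":-1},{"slide":[0,0,0],"angular":[0,0,-0.119],"claw":-1},{"slide":[0,0,0],"angular":[0,0,-0.119],"claw":-1},{"slide":[0,0,0],"angular":[0,0,-0.119],"claw":-1}]'
python3 -m creep '[{"slide":[0,0,0],"angular":[0,0,-0.119],"claw":-1},{"slide":[0,0,0],"angular":[0,0,0],"claw":-1},{"slide":[0,0,0],"angular":[0,0,0],"claw":-1}]'
cat > r.py <<'E'
from h import *
O=np.array([.513,-.0595]);d=np.array([-.0853,-.9964]);RUN=np.array([[*d,0],[-d[1],d[0],0],[0,0,1.]])
def rep(tx=None,h=None):  # run coords of TCP; h=height above rod axes
    s=manip.sense();p=RUN@(s["tcp_pos"]-np.r_[O,0]);M=R.from_quat(s["tool_rot"]).as_matrix()
    print("t",s["t"],"run x,y,h mm",(p[:2]*1e3).round(1),round((p[2]-.075+.0594*p[0])*1e3,1),"tilt/yaw rotvec(tool)",R.from_matrix(M.T@(RUN.T@np.diag([-1,1,-1]))).as_rotvec().round(4),"gap",round(s["finger_gap"],3))
    if tx is not None:
        g=RUN.T@np.array([tx,0,.075-.0594*tx+h])+np.r_[O,0];print("slide cm",(M.T@(g-s["tcp_pos"])*100).round(2))
if __name__=="__main__":
    import sys;rep(*[float(v)/1e3 for v in sys.argv[1:]])
E
python3 r.py -210 60
```

```text
t: 6.27
tcp_pos: [0.5059, 0.4062, 0.2009]
tool_rot: [0.773, 0.635, -0.002, -0.0]
force: [0.6, 0.1, -0.6]
finger_gap: 0.733
gripper_force: 22.6
t: 6.52
tcp_pos: [0.5064, 0.4064, 0.2016]
tool_rot: [0.737, 0.676, -0.002, -0.0]
force: [0.5, -0.1, -0.5]
finger_gap: 0.727
gripper_force: 22.6
t 6.5167 run x,y,h mm [-463.7  -46.4] 99.0 tilt/yaw rotvec(tool) [-0.0029  0.0019 -0.0006] gap 0.727
slide cm [-25.35   4.67   5.45]
```

```bash
python3 -m creep '[{"slide":[-2.4,0.44,0],"angular":[0,0,0],"claw":-1},{"slide":[-4,0.75,0],"angular":[0,0,0],"claw":-1},{"slide":[-4,0.75,0],"angular":[0,0,0],"claw":-1},{"slide":[-4,0.75,0],"angular":[0,0,0],"claw":-1},{"slide":[-4,0.75,0],"angular":[0,0,0],"claw":-1},{"slide":[-4,0.75,1],"angular":[0,0,0],"claw":-1},{"slide":[-2.4,0.4,2],"angular":[0,0,0],"claw":-1},{"slide":[-0.5,0.08,1.5],"angular":[0,0,0],"claw":-1},{"slide":[0,0,1],"angular":[0,0,0],"claw":-1},{"slide":[0,0,0],"angular":[0,0,0],"claw":-1}]'
python3 r.py -210 16
python3 - <<'E'
from r import *
s=manip.sense();i=viewer.snapshot("wrist");cv2.imwrite("pics/w5.png",i);j=viewer.snapshot("side");cv2.imwrite("pics/s5.png",j)
m=cv2.inRange(cv2.cvtColor(i,cv2.COLOR_BGR2HSV),(3,80,40),(20,255,255));c=max(cv2.findContours(m,0,1)[0],key=cv2.contourArea);c=cv2.convexHull(c);e=cv2.fitEllipse(c);print(e)
E
```

```text
t: 7.35
tcp_pos: [0.531, 0.1507, 0.1459]
tool_rot: [0.737, 0.676, -0.002, -0.002]
force: [0.5, 0.4, -0.2]
finger_gap: 0.727
gripper_force: 22.6
t 7.35 run x,y,h mm [-211.    0.] 58.4 tilt/yaw rotvec(tool) [-0.0057  0.0006 -0.0007] gap 0.727
slide cm [-0.1   0.02  4.24]
((315.1124267578125, 270.6920166015625), (95.1206283569336, 124.28074645996094), 90.26158142089844)
```

View pics/w5.png

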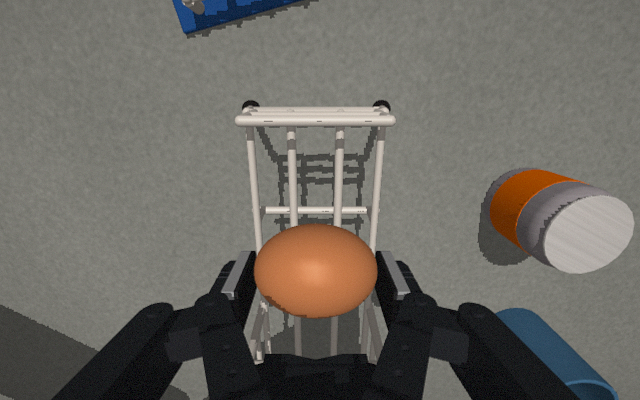

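w5: egg (315,270) centred over the bay rods (292 and 339), square to the lane. Lowering.

```bash
python3 -m creep '[{"slide":[0,0,1.2],"angular":[0,0,0],"claw":-1},{"slide":[0,0,1.2],"angular":[0,0,0],"claw":-1},{"slide":[0,0,1],"angular":[0,0,0],"claw":-1},{"slide":[0,0,0.5],"angular":[0,0,0],"claw":-1},{"slide":[0,0,0.2],"angular":[0,0,0],"claw":-1},{"slide":[0,0,0],"angular":[0,0,0],"claw":-1},{"slide":[0,0,0],"angular":[0,0,0],"claw":-1}]'
python3 r.py -210 15
```

```text
t: 8.03
tcp_pos: [0.5332, 0.1515, 0.1078]
tool_rot: [0.736, 0.677, 0.0, 0.0]
force: [0.3, -1.9, -0.1]
finger_gap: 0.731
gripper_force: 22.6
t 8.0333 run x,y,h mm [-212.     2.2] 20.2 tilt/yaw rotvec(tool) [ 0.0008 -0.0001  0.0028] gap 0.731
slide cm [-0.2  -0.22  0.53]
```

```bash
python3 -m creep '[{"slide":[0,-0.2,0.2],"angular":[0,0,0],"claw":-1},{"slide":[0,0,0],"angular":[0,0,0],"claw":-1},{"slide":[0,0,0],"angular":[0,0,0],"claw":-1}]'
python3 r.py -210 15
python3 - <<'E'
from h import *
i=viewer.snapshot("wrist");j=viewer.snapshot("side")
cv2.imwrite("pics/s6.png",np.hstack([cv2.resize(j[200:310,260:380],(480,440),interpolation=2),cv2.resize(i[180:360,220:410],(320,303))[:303].copy() if 0 else cv2.copyMakeBorder(cv2.resize(i[180:360,220:410],(320,303)),0,137,0,0,0)]))
E
```

```text
t: 8.28
tcp_pos: [0.5308, 0.1514, 0.1056]
tool_rot: [0.736, 0.677, 0.0, 0.0]
force: [0.8, 0.3, -0.5]
finger_gap: 0.731
gripper_force: 22.6
t 8.2833 run x,y,h mm [-2.116e+02 -2.000e-01] 18.0 tilt/yaw rotvec(tool) [ 0.0002 -0.0001  0.0023] gap 0.731
slide cm [-0.16  0.02  0.31]
```

View pics/s6.png

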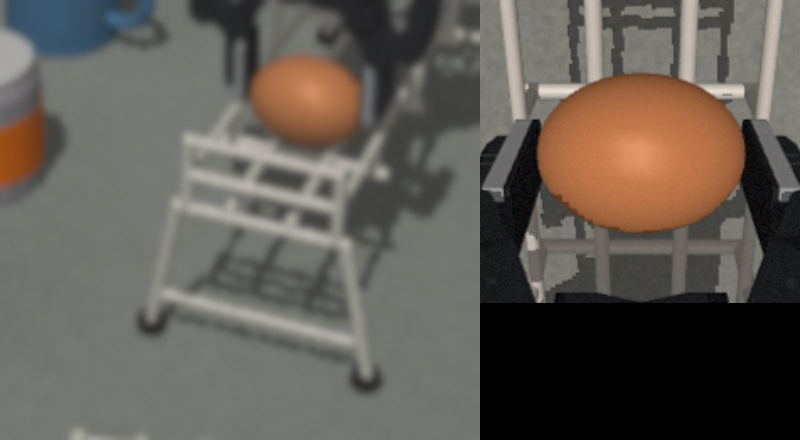

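s6: egg level above the rods, between the side wires, still clear. Lower in 1 mm steps until contact shows.

```bash
for k in 1 ; do python3 -m creep '[{"slide":[0,0,0.2],"angular":[0,0,0],"claw":-1},{"slide":[0,0,0],"angular":[0,0,0],"claw":-1}]' | grep force; done; python3 r.py -210 14
python3 -m creep '[{"slide":[0,0,0.1],"angular":[0,0,0],"claw":-1},{"slide":[0,0,0],"angular":[0,0,0],"claw":-1}]' | grep force; python3 r.py -210 14
```

```text
force: [0.2, -0.6, -0.6]
gripper_force: 22.6
t 8.55 run x,y,h mm [-2.116e+02 -2.000e-01] 15.6 tilt/yaw rotvec(tool) [-0.0002  0.      0.0023] gap 0.734
slide cm [-0.16  0.02  0.17]
force: [-1.7, -0.2, 3.8]
gripper_force: 22.9
t 8.7167 run x,y,h mm [-2.116e+02 -1.000e-01] 15.3 tilt/yaw rotvec(tool) [0.0001 0.0001 0.0024] gap 0.73
slide cm [-0.16  0.01  0.14]
```

```bash
python3 -m creep '[{"slide":[0,0,0],"angular":[0,0,0],"claw":1},{"slide":[0,0,0],"angular":[0,0,0],"claw":1}]' ; python3 r.py
```

```text
t: 8.88
tcp_pos: [0.531, 0.1514, 0.1024]
tool_rot: [0.736, 0.677, 0.0, 0.0]
force: [0.6, -0.1, 0.7]
finger_gap: 0.975
gripper_force: 0.0
t 8.8833 run x,y,h mm [-211.6   -0. ] 14.8 tilt/yaw rotvec(tool) [ 0.0004 -0.0001  0.0023] gap 0.975
```

```bash
python3 -m creep '[{"slide":[0,0,-3.8],"angular":[0,0,0],"claw":1},{"slide":[-1,0,-3.4],"angular":[0,0,0],"claw":1},{"slide":[-4.1,0,0],"angular":[0,0,0],"claw":-0.6},{"slide":[-4.1,0,0],"angular":[0,0,0],"claw":-0.6},{"slide":[-4.1,0,0],"angular":[0,0,0],"claw":-0.6},{"slide":[-4.1,0,0],"angular":[0,0,0],"claw":-0.6},{"slide":[-4.1,0,0],"angular":[0,0,0],"claw":-0.6},{"slide":[-4.1,0,0],"angular":[0,0,0],"claw":-0.6},{"slide":[-3.5,0,1],"angular":[0,0,0],"claw":-0.6},{"slide":[-1.5,0,2.5],"angular":[0,0,0],"claw":-0.6}]' ; python3 r.py 95 18
```

```text
t: 9.72
tcp_pos: [0.5084, -0.1597, 0.1418]
tool_rot: [0.737, 0.676, 0.001, 0.005]
force: [0.5, -0.9, 0.6]
finger_gap: 0.201
gripper_force: 0.0
t 9.7167 run x,y,h mm [100.2   4. ] 72.8 tilt/yaw rotvec(tool) [ 0.0094  0.0055 -0.001 ] gap 0.201
slide cm [ 0.55 -0.45  5.44]
```

```bash
cat > e.py <<'E'
from r import *
import sys
def egg(n):
    s=manip.sense();i=viewer.snapshot(n);C=cam(n,s)
    m=cv2.inRange(cv2.cvtColor(i,cv2.COLOR_BGR2HSV),(3,80,40),(20,255,255))
    # keep only pixels that fall in the lane
    v,u=np.nonzero(m);x=0.;k=np.array([abs((RUN@(onz(C,a,b,.096)-np.r_[O,0]))[1])<.042 and -.28<(RUN@(onz(C,a,b,.096)-np.r_[O,0]))[0]<.32 for a,b in zip(u,v)],bool) if len(u) else np.array([],bool)
    if k.sum()<30: print(n,s["t"],"none",k.sum());return
    p=np.array([u[k],v[k]]).T.astype(np.int32);c=cv2.convexHull(p);mo=cv2.moments(c);ce=(mo["m10"]/mo["m00"],mo["m01"]/mo["m00"])
    for _ in range(5): q=RUN@(onz(C,*ce,.099-.0594*x)-np.r_[O,0]);x=q[0]
    print(n,"t",s["t"],"egg run mm",(q*1e3).round(1),"n",k.sum(),"bbox",p.min(0),p.max(0))
for n in sys.argv[1:]: egg(n)
E
python3 -m creep '[{"slide":[0,-0.1,2.8],"angular":[0,0,0],"claw":-0.6},{"slide":[0,-0.1,1.9],"angular":[0,0,0],"claw":-0.6},{"slide":[0,0,0.6],"angular":[0,0,0],"claw":-0.6}]'; python3 r.py 95 18; python3 e.py scene
```

```text
t: 9.97
tcp_pos: [0.5013, -0.1531, 0.0835]
tool_rot: [0.736, 0.677, -0.001, -0.003]
force: [-0.5, -0.5, 0.6]
finger_gap: 0.204
gripper_force: 0.0
t 9.9667 run x,y,h mm [94.3 -3.6] 14.1 tilt/yaw rotvec(tool) [-0.0054 -0.0025  0.0008] gap 0.204
slide cm [-0.07  0.36 -0.38]
scene t 9.9667 egg run mm [-103.8   -1.8  105.2] n 218 bbox [269 168] [291 187]
```

```bash
python3 -m creep '[{"slide":[0,0,0],"angular":[0,0,0],"claw":-0.6},{"slide":[0,0,0],"angular":[0,0,0],"claw":-0.6}]' >/dev/null; python3 r.py 95 17; python3 e.py wrist scene
```

```text
t 10.1833 run x,y,h mm [94.4 -0.6] 17.8 tilt/yaw rotvec(tool) [0.0017 0.0008 0.0031] gap 0.202
slide cm [-0.06  0.06  0.09]
wrist 10.1833 none 0
scene t 10.2333 egg run mm [-59.7  -3.  102.5] n 221 bbox [259 178] [280 198]
```

```bash
python3 -m creep '[{"slide":[0,0,0.05],"angular":[0,0,0],"claw":-0.6},{"slide":[0,0,0],"angular":[0,0,0],"claw":-0.6},{"slide":[0,0,0],"angular":[0,0,0],"claw":-0.6}]' >/dev/null; python3 r.py; python3 e.py wrist scene
```

```text
t 10.5333 run x,y,h mm [94.3 -1.1] 17.1 tilt/yaw rotvec(tool) [0.0011 0.0005 0.0028] gap 0.201
wrist t 10.5333 egg run mm [-8.3  0.  99.5] n 10623 bbox [236   0] [401 105]
scene t 10.5833 egg run mm [-1.5 -2.5 99.1] n 250 bbox [243 194] [266 215]
```

```bash
python3 -m creep '[{"slide":[0,0,0],"angular":[0,0,0],"claw":-0.6}]' >/dev/null; python3 e.py wrist; python3 r.py
```

```text
wrist t 10.7167 egg run mm [20.2  0.1 97.8] n 8736 bbox [243  66] [394 181]
t 10.7667 run x,y,h mm [94.4 -1.4] 16.6 tilt/yaw rotvec(tool) [0.0001 0.0001 0.0025] gap 0.196
```

```bash
python3 e.py wrist; python3 r.py
```

```text
wrist t 10.7667 egg run mm [30.   0.1 97.2] n 7916 bbox [245  89] [391 200]
t 10.8167 run x,y,h mm [94.4 -1.4] 16.5 tilt/yaw rotvec(tool) [0.0001 0.     0.0024] gap 0.198
```

```bash
python3 -m creep '[{"slide":[-0.3,0.02,0.02],"angular":[0,0,0],"claw":-0.6},{"slide":[-1.0,0.02,0.06],"angular":[0,0,0],"claw":-0.6},{"slide":[-1.28,0.02,0.075],"angular":[0,0,0],"claw":-0.6}]' ; python3 r.py
```

```text
t: 11.07
tcp_pos: [0.5019, -0.1794, 0.0842]
tool_rot: [0.735, 0.678, -0.0, -0.0]
force: [-0.0, -0.4, 0.4]
finger_gap: 0.2
gripper_force: 0.0
t 11.0667 run x,y,h mm [120.5  -0.8] 16.4 tilt/yaw rotvec(tool) [-0.0003 -0.0001  0.0039] gap 0.2
```

```bash
python3 -m creep '[{"slide":[-1.3,0.02,0.08],"angular":[0,0,0],"claw":-0.6},{"slide":[-1.26,0.02,0.075],"angular":[0,0,0],"claw":-0.6},{"slide":[-1.17,0.02,0.07],"angular":[0,0,0],"claw":-0.6},{"slide":[-1.07,0,0.065],"angular":[0,0,0],"claw":-0.6}]' ; python3 r.py
```

```text
t: 11.4
tcp_pos: [0.4985, -0.2291, 0.0813]
tool_rot: [0.736, 0.677, -0.0, 0.0]
force: [0.1, -0.2, 0.1]
finger_gap: 0.201
gripper_force: 0.0
t 11.4 run x,y,h mm [170.2  -0. ] 16.4 tilt/yaw rotvec(tool) [0.0002 0.0002 0.0011] gap 0.201
```

```bash
python3 -m creep '[{"slide":[-0.97,0,0.058],"angular":[0,0,0],"claw":-0.6},{"slide":[-0.87,0,0.052],"angular":[0,0,0],"claw":-0.6},{"slide":[-0.78,0,0.046],"angular":[0,0,0],"claw":-0.6},{"slide":[-0.69,0,0.041],"angular":[0,0,0],"claw":-0.6},{"slide":[-0.61,0,0.036],"angular":[0,0,0],"claw":-0.6},{"slide":[-0.54,0,0.032],"angular":[0,0,0],"claw":-0.6},{"slide":[-0.48,0,0.028],"angular":[0,0,0],"claw":-0.6},{"slide":[-0.42,0,0.025],"angular":[0,0,0],"claw":-0.6},{"slide":[-0.37,0,0.022],"angular":[0,0,0],"claw":-0.6},{"slide":[-0.33,0,0.02],"angular":[0,0,0],"claw":-0.6}]' ; python3 r.py
python3 -m creep '[{"slide":[-0.3,0,0.018],"angular":[0,0,0],"claw":-0.6},{"slide":[-0.27,0,0.016],"angular":[0,0,0],"claw":-0.6},{"slide":[-0.24,0,0.014],"angular":[0,0,0],"claw":-0.6},{"slide":[-0.2,0,0.012],"angular":[0,0,0],"claw":-0.6},{"slide":[-0.16,0,0.01],"angular":[0,0,0],"claw":-0.6},{"slide":[-0.12,0,0.007],"angular":[0,0,0],"claw":-0.6},{"slide":[-0.08,0,0.005],"angular":[0,0,0],"claw":-0.6},{"slide":[-0.04,0,0.002],"angular":[0,0,0],"claw":-0.6},{"slide":[0,0,0],"angular":[0,0,0],"claw":-0.6},{"slide":[0,0,0],"angular":[0,0,0],"claw":-0.6}]' ; python3 r.py; python3 e.py wrist scene
```

```text
t: 12.23
tcp_pos: [0.4936, -0.2876, 0.0778]
tool_rot: [0.736, 0.677, 0.0, -0.0]
force: [-0.3, -0.9, -0.4]
finger_gap: 0.201
gripper_force: 0.0
t 12.2333 run x,y,h mm [2.289e+02 1.000e-01] 16.4 tilt/yaw rotvec(tool) [-0.     -0.0001  0.0026] gap 0.201
t: 13.07
tcp_pos: [0.4924, -0.3014, 0.077]
tool_rot: [0.736, 0.677, -0.0, -0.0]
force: [0.2, -0.2, 0.7]
finger_gap: 0.197
gripper_force: 0.1
t 13.0667 run x,y,h mm [2.428e+02 1.000e-01] 16.4 tilt/yaw rotvec(tool) [-0.      0.      0.0025] gap 0.197
wrist t 13.0667 egg run mm [219.6  -0.3  86. ] n 10689 bbox [248 158] [382 321]
scene t 13.1167 egg run mm [205.9   3.3  86.8] n 346 bbox [181 262] [203 287]
```

```bash
python3 -m creep '[{"slide":[-0.15,0,0.009],"angular":[0,0,0],"claw":-0.6},{"slide":[-0.3,0,0.018],"angular":[0,0,0],"claw":-0.6},{"slide":[-0.45,0,0.027],"angular":[0,0,0],"claw":-0.6},{"slide":[-0.55,0,0.033],"angular":[0,0,0],"claw":-0.6},{"slide":[-0.55,0,0.033],"angular":[0,0,0],"claw":-0.6},{"slide":[-0.55,0,0.033],"angular":[0,0,0],"claw":-0.6},{"slide":[-0.55,0,0.033],"angular":[0,0,0],"claw":-0.6},{"slide":[-0.5,0,0.03],"angular":[0,0,0],"claw":-0.6},{"slide":[-0.4,0,0.024],"angular":[0,0,0],"claw":-0.6},{"slide":[-0.3,0,0.018],"angular":[0,0,0],"claw":-0.6}]' ; python3 r.py
python3 -m creep '[{"slide":[-0.25,0,0.015],"angular":[0,0,0],"claw":-0.6},{"slide":[-0.2,0,0.012],"angular":[0,0,0],"claw":-0.6},{"slide":[-0.2,0,0.012],"angular":[0,0,0],"claw":-0.6},{"slide":[-0.2,0,0.012],"angular":[0,0,0],"claw":-0.6},{"slide":[-0.15,0,0.009],"angular":[0,0,0],"claw":-0.6},{"slide":[-0.15,0,0.009],"angular":[0,0,0],"claw":-0.6},{"slide":[-0.15,0,0.009],"angular":[0,0,0],"claw":-0.6},{"slide":[-0.15,0,0.009],"angular":[0,0,0],"claw":-0.6},{"slide":[-0.15,0,0.009],"angular":[0,0,0],"claw":-0.6},{"slide":[-0.15,0,0.009],"angular":[0,0,0],"claw":-0.6}]' ; python3 r.py;  python3 e.py scene
```

```text
t: 14.0
tcp_pos: [0.4888, -0.3451, 0.0743]
tool_rot: [0.736, 0.677, -0.0, 0.0]
force: [-0.9, 0.5, -0.1]
finger_gap: 0.2
gripper_force: 0.0
t 14.0 run x,y,h mm [2.866e+02 2.000e-01] 16.4 tilt/yaw rotvec(tool) [0.0001 0.0002 0.002 ] gap 0.2
t: 14.83
tcp_pos: [0.4874, -0.3619, 0.0733]
tool_rot: [0.736, 0.677, -0.0, -0.0]
force: [-0.1, -0.1, -0.1]
finger_gap: 0.198
gripper_force: 0.0
t 14.8333 run x,y,h mm [3.035e+02 3.000e-01] 16.4 tilt/yaw rotvec(tool) [-0.     -0.      0.0024] gap 0.198
scene t 14.8333 egg run mm [266.1   0.5  83.2] n 513 bbox [155 284] [183 311]
```

```bash
python3 -m creep '[{"slide":[-0.15,0,0],"angular":[0,0,0],"claw":-0.6},{"slide":[-0.15,0,0],"angular":[0,0,0],"claw":-0.6},{"slide":[-0.15,0,0],"angular":[0,0,0],"claw":-0.6},{"slide":[-0.15,0,0],"angular":[0,0,0],"claw":-0.6},{"slide":[-0.15,0,0],"angular":[0,0,0],"claw":-0.6},{"slide":[-0.3,0,0],"angular":[0,0,0],"claw":-0.6},{"slide":[-0.6,0,0],"angular":[0,0,0],"claw":-0.6},{"slide":[-1,0,0],"angular":[0,0,0],"claw":-0.6},{"slide":[-1.5,0,0],"angular":[0,0,0],"claw":-0.6},{"slide":[-1.5,0,-0.5],"angular":[0,0,0],"claw":-0.6}]' ; python3 e.py scene
python3 -m creep '[{"slide":[-1.5,0,-1],"angular":[0,0,0],"claw":-0.6},{"slide":[-0.5,0,-2.5],"angular":[0,0,0],"claw":-0.6},{"slide":[0,0,-3.5],"angular":[0,0,0],"claw":-0.6},{"slide":[0,0,-3.5],"angular":[0,0,0],"claw":-0.6},{"slide":[0,0,-2.5],"angular":[0,0,0],"claw":-0.6},{"slide":[0,0,0],"angular":[0,0,0],"claw":-0.6},{"slide":[0,0,0],"angular":[0,0,0],"claw":-0.6}]' ; python3 e.py scene; python3 r.py
```

```text
t: 15.72
tcp_pos: [0.4822, -0.4192, 0.0776]
tool_rot: [0.736, 0.677, -0.0, -0.001]
force: [0.7, -0.7, 0.6]
finger_gap: 0.203
gripper_force: 0.0
scene t 15.7167 egg run mm [268.2  -0.6  83.1] n 641 bbox [154 284] [183 311]
t: 16.35
tcp_pos: [0.4816, -0.4397, 0.2106]
tool_rot: [0.736, 0.677, -0.0, 0.003]
force: [-0.0, -0.6, -0.8]
finger_gap: 0.201
gripper_force: 0.0
scene t 16.35 egg run mm [268.3  -0.7  83.1] n 640 bbox [154 284] [183 311]
t 16.4 run x,y,h mm [3.804e+02 2.000e-01] 156.2 tilt/yaw rotvec(tool) [0.0005 0.0007 0.0018] gap 0.199
```

The egg lies still at rest (268 mm), and the hand is clear.

```bash
python3 -c "
from station import ticket
print(ticket.sign_off())"
```

```text
the job is handed in; nothing more can be done
None
```

The egg rolled down by itself after I let it go in the bay; by the planned moves the fingers met it soon after the cover, slowed it smoothly and stood it still about 6 cm short of rest, then eased it down; the camera then showed it lying still at run x = 268 mm, the hand was clear, and the job was handed in at about 16 s.

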